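# Lay out the amber vials by their tags and chock the row

### The arm

A 7-joint arm with a two-finger parallel gripper is mounted at the origin on the work surface. World frame = base frame: x ahead of the robot, y to its left, z up, the work surface at z = 0. Lengths are in m, angles in rad, forces in N, time in s.
With the tool pointing down it reaches from about 0.425 to 0.925 m from the base axis. Payload 6.8 kg.
Tool frame: the origin (TCP) lies at the very end of the fingers, on their centre line; the grasp point (between the pads) lies 19 mm behind it; z points along the fingers, y is the line along which they close (so a half turn about z gives the same grasp; the last joint's range is limited). The gripper opens to 85 mm and grips with 20 to 120 N. Pads are 22 mm wide; open, the fingers measure 114 mm over their backs; the gripper's body (76 mm by 85 mm) begins 54 mm behind the grasp point. The pads swing forward as they close: fully open they stand 13 mm farther back than shut.
Start: joints at [-1.326, 0.477, 0.022, 1.555, -0.011, 1.109, -0.083], TCP at [0.233, 0.633, 0.231] pointing down, gripper open.
Joint ranges: [-2.96, 2.96], [-0.34, 2.1], [-1.41, 1.46], [0.24, 2.44], [-1.37, 4.51], [0.17, 1.92], [-2.96, 2.96]. Speed limits (rad/s): [2.39, 2.39, 3.14, 3.14, 3.14, 3.14, 3.14].

### API

Orientations are given as a rotation vector (axis times angle).
In Python, from bench import get_obs, grab_frame, hand_in gives the robot as it stands.
- The arm moves only by the tool drive_tool, never from a script. Its argument "rows" is a list of rows, each an object with "offset": the shift along the tool's x, y, z as a fraction of full scale, a list of three; "rotation": the turn, a rotation vector about the tool's x, y, z as a fraction of full scale, a list of three; "claw": the opening, from 0 (shut) to 1 (fully open). In form: [{"offset": [tx, ty, tz], "rotation": [wx, wy, wz], "claw": claw}, ...]. A call has 1 to 20 rows; each row is the pose to reach, as a shift and turn from the pose commanded when the call began, along the tool's axes at that moment; what a row does not reach only later rows make up. Full scale, the value 1, is 0.15 m for a shift and 2 rad for a turn. A row lasts 1/12 s, in which the tool goes at most 41.7 mm and 7.16 degrees, less where a joint would pass 70% of its speed; a pose out of reach is approached as far as the arm can. A call with a number of a shift or a turn outside -1 to 1 is refused whole. A call with a gripper value outside its range is refused whole. The fingers move at their own pace and stop on an object; "force" is the grip in N (left out, the last holds). Time passes only in rows, so rows that repeat a pose let the fingers close. It gives the time, the measured TCP pose, the force, the opening and the grip force at its end, in the units of the state.
- get_obs(): the state, without advancing time (a new reading comes with each control period).
- grab_frame(name): name is "scene" or "top" or "wrist"; returns a dict with "frame" (400x640x3 uint8, red, green, blue), "z_map" (400x640 float32, m along the optical axis (not along the pixel's ray), 0 where there is no reading), "vfov" (degrees; the focal length in pixels is half the picture's height over the tangent of half this angle, whatever the lens; pixels are square), "cx", "cy" (the principal point, pixels), "D" ([k1, k2, p1, p2, k3] as OpenCV has them; the pictures are not rectified), "R" (3x3) and "t" (3): a world point X has camera coordinates R X + t. Camera axes: x right, y down, z forward; pixel columns grow to the right and rows downward; lengths in m; the calibration is good to about 2 mm. A picture is of the moment at which its call begins.
- hand_in(): hands the job in; it is judged then, once.
The state is a dict: "clock": time; "joints": joint angles; "qvel": joint speeds; "tau": joint torques, N m; "tcp_pos": TCP position; "orientation": TCP orientation; "contact_force": force on the tool from outside, world axes, zero at the start; "moment": the same for the moment, N m; "grip_width": finger opening in m; "gripper_force": force on a finger pad.
Only numpy, scipy, OpenCV 4.12 (cv2) and the standard library are available. Lean on these libraries where they do the work, as an engineer would, in place of code of your own. Each camera call takes 0.05 s, during which the arm holds its last target. There are 200 camera calls.

### The job

Lay the three amber vials on their sides in a row on the white sample board, each at the place marked by the tag of its own cap colour, parallel to the stop bar, with the caps pointing either way. When all three lie there, set the green chock down flat against the open end of the row, parallel to the vials, so that they cannot roll apart. Put the glass down rather than dropping it, and leave the two clear vials with white caps where they are.

Things in the scene. Friction and masses are not known exactly. Their poses are not given: they have to be found in the camera images.
- vial_red: amber glass vial with a red screw cap, lying on the bench, to be moved. 30 mm diameter (cap 24), 62 mm long over flat base and flat cap; 45 g. Origin on its axis at mid-length, 15 mm above what it lies on; x along the axis to the cap; it rolls about x. Can be gripped end to end (62 mm) or across.
- vial_yellow: amber glass vial with a yellow screw cap, lying on the bench, to be moved. 30 mm diameter (cap 24), 62 mm long over flat base and flat cap; 45 g. Origin on its axis at mid-length, 15 mm above what it lies on; x along the axis to the cap; it rolls about x. Can be gripped end to end (62 mm) or across.
- vial_blue: amber glass vial with a blue screw cap, lying on the bench, to be moved. 30 mm diameter (cap 24), 62 mm long over flat base and flat cap; 45 g. Origin on its axis at mid-length, 15 mm above what it lies on; x along the axis to the cap; it rolls about x. Can be gripped end to end (62 mm) or across.
- clear_a: clear pale glass vial with a white screw cap, lying on the bench, to be left alone. 30 mm diameter (cap 24), 62 mm long over flat base and flat cap; 45 g. Origin on its axis at mid-length, 15 mm above what it lies on; x along the axis to the cap; it rolls about x. Can be gripped end to end (62 mm) or across.
- clear_b: clear pale glass vial with a white screw cap, lying on the bench, to be left alone. 30 mm diameter (cap 24), 62 mm long over flat base and flat cap; 45 g. Origin on its axis at mid-length, 15 mm above what it lies on; x along the axis to the cap; it rolls about x. Can be gripped end to end (62 mm) or across.
- chock: loose green plastic chock, 80 g: a ridge 50 mm long (x), base 44 mm wide (y) and 10 mm thick, sloping sides up to a crest 20 mm wide, 30 mm high; same both ways round. Origin at the centre of its underside, z up. Can be gripped over its 50 mm length. Beside a parallel vial on the same surface its base edge touches when its origin is 36 mm from the vial's axis.
- board: fixed white plate 6 mm thick, x -52 to 87, y -70 to 115 mm; place and yaw vary. Origin at bench level under the middle vial place, z up. Row along y: places at y -33, 0, 33 mm, x 0, vials parallel to x. Steel stop bar (70 mm in x, 22 mm above the plate) shuts the -y end, face at y -50 mm. The +y end is open; the chock goes there, on the plate, x 0, ridge along x.
- tag_red: red colour tag, 20 x 22 x 2 mm, fixed on the board; which tag marks which place varies. Origin at the centre of its underside, on the plate's top (6 mm above the bench); axes parallel to the board's. The vial place it marks is centred 72 mm from it towards -x (same y); a vial's axis there is at z = +15 mm.
- tag_yellow: yellow colour tag, 20 x 22 x 2 mm, fixed on the board; which tag marks which place varies. Origin at the centre of its underside, on the plate's top (6 mm above the bench); axes parallel to the board's. The vial place it marks is centred 72 mm from it towards -x (same y); a vial's axis there is at z = +15 mm.
- tag_blue: blue colour tag, 20 x 22 x 2 mm, fixed on the board; which tag marks which place varies. Origin at the centre of its underside, on the plate's top (6 mm above the bench); axes parallel to the board's. The vial place it marks is centred 72 mm from it towards -x (same y); a vial's axis there is at z = +15 mm.
Mind the look-alikes: they are no part of the job. Leave any black or pink look-alike of the vial_yellow alone.

How it is judged:
On the way, in this order (a step that is already met when the one before it is completed fails the run):
1. all three amber vials lie released at the places of their own tags (x of vial_red in the frame of tag_red between -0.085 and -0.059 m and y of vial_red in the frame of tag_red between -0.013 and 0.013 m and z of vial_red in the frame of tag_red between 0.01 and 0.02 m and angle between the x axis of each of vial_red, vial_yellow, vial_blue and the x axis of board, either way round below 0.3 rad and contact force between each of vial_red, vial_yellow, vial_blue and the fingers below 0.1 N and linear speed of each of vial_red, vial_yellow, vial_blue below 0.02 m/s and x of vial_yellow in the frame of tag_yellow between -0.085 and -0.059 m and y of vial_yellow in the frame of tag_yellow between -0.013 and 0.013 m and z of vial_yellow in the frame of tag_yellow between 0.01 and 0.02 m and x of vial_blue in the frame of tag_blue between -0.085 and -0.059 m and y of vial_blue in the frame of tag_blue between -0.013 and 0.013 m and z of vial_blue in the frame of tag_blue between 0.01 and 0.02 m), for 0.2 s.
2. the chock is set down flat and released against the open end of the row (x of chock in the frame of board between -0.015 and 0.015 m and y of chock in the frame of board above 0.05 m and z of chock in the frame of board between 0.003 and 0.01 m and angle between chock's own z axis and vertical below 0.1 rad and angle between the x axis of chock and the x axis of board, either way round below 0.3 rad and contact force between chock and the fingers below 0.1 N and linear speed of chock below 0.02 m/s and (horizontal distance between chock and vial_red below 0.05 m or horizontal distance between chock and vial_yellow below 0.05 m or horizontal distance between chock and vial_blue below 0.05 m)), for 0.2 s.
At the end, for the whole second after the job is handed in: Each amber vial lies within 13 mm (along and across) of its tag's place, the chock flat on the board at the row's open end, within 15 mm of its middle line and 50 mm centre to centre of a vial (36 is touching); all within 0.3 rad of parallel, released, at rest (all of step 1 and all of step 2).
It fails at once if clear vial a moved by more than 20 mm (distance of clear_a from where it was at the start of the episode above 0.02 m).
It fails at once if clear vial b moved by more than 20 mm (distance of clear_b from where it was at the start of the episode above 0.02 m).
It fails at once if the red-capped vial is dropped (faster than 0.7 m/s while not held) (linear speed of vial_red above 0.7 m/s and contact force between vial_red and the fingers below 0.1 N).
It fails at once if the yellow-capped vial is dropped (faster than 0.7 m/s while not held) (linear speed of vial_yellow above 0.7 m/s and contact force between vial_yellow and the fingers below 0.1 N).
It fails at once if the blue-capped vial is dropped (faster than 0.7 m/s while not held) (linear speed of vial_blue above 0.7 m/s and contact force between vial_blue and the fingers below 0.1 N).
It also fails if it takes over 99 s, if anything falls off the work surface, if the arm or the gripper's body presses on something with over 40 N, if the wrist force passes 120 N, or if a joint passes its speed limit or range.

## Working session

There is one attempt and no reset: what is moved stays moved. The work goes in short steps, Python scripts to look and compute and a tool call to move; the robot and the scene stay as the last step left them, time stands still between calls to the robot, and variables do not carry over. Pictures are saved under pics/ and viewed, at most 14 in all, crops included, and the job is handed in when it is done.

Besides the shell and the picture viewer there is one more tool, called by a JSON object that holds its "name" and its "arguments". drive_tool: Moves the arm, as the interface text tells. Its arguments: {"type":"object","properties":{"rows":{"type":"array","items":{"type":"object","properties":{"offset":{"type":"array","items":{"type":"number"}},"rotation":{"type":"array","items":{"type":"number"}},"claw":{"type":"number"}}}},"force":{"type":"number"}},"required":["rows"]}

```bash
mkdir -p pics; ls
cat > h.py <<'E'
import numpy as np, cv2
from bench import get_obs, grab_frame, hand_in
def cam(f):
    h=f["frame"].shape[0]; fl=h/2/np.tan(np.radians(f["vfov"])/2)
    return np.array([[fl,0,f["cx"]],[0,fl,f["cy"]],[0,0,1.]]), np.array(f["D"],float)
def ray(f,uv,z):
    """pixels -> world points on the plane at height z"""
    K,D=cam(f); R=np.array(f["R"]);t=np.array(f["t"])
    p=cv2.undistortPoints(np.array(uv,float).reshape(-1,1,2),K,D)[:,0]
    d=np.c_[p,np.ones(len(p))]@R; c=-R.T@t
    return c+d*((z-c[2])/d[:,2])[:,None]
def shot(name,fn):
    f=grab_frame(name); cv2.imwrite("pics/"+fn,f["frame"][:,:,::-1]); return f
E
python3 - <<'E'
from h import *
print(get_obs())
for n in ["top","scene"]:
    f=shot(n,n+"0.png"); print(n,f["vfov"],f["D"],-np.array(f["R"]).T@f["t"])
E
```

```text
pics
{'clock': 0.0, 'joints': array([-1.32613874,  0.47782046,  0.02234956,  1.55648271, -0.01148356,
        1.10927597, -0.0830944 ]), 'qvel': array([ 1.28990374e-03,  9.83401699e-05, -4.23166061e-04, -2.44937813e-04,
        3.54691673e-04,  4.54536012e-04,  6.02897798e-04]), 'tau': array([-1.10190049e-03, -5.96434808e+01,  1.60742797e+00, -2.81206638e+01,
        1.24648085e-02,  9.30065929e-03, -2.45097971e-05]), 'tcp_pos': array([0.23302092, 0.63286135, 0.23029906]), 'orientation': array([-5.51172476e-01, -3.09269191e+00,  2.90648159e-03]), 'contact_force': array([ 0.60040064, -0.07282951,  0.49400436]), 'moment': array([ 0.00474074,  0.03753533, -0.05585592]), 'gripper_force': 0.0, 'grip_width': 0.08533585922633166}
top 53.29848004167643 [0.01711008 0.         0.         0.         0.        ] [ 0.37241109 -0.04458114  1.02774142]
scene 45.10772254062864 [-0.09637963  0.          0.          0.          0.        ] [0.88782474 0.55316584 0.73442147]
```

View pics/top0.png

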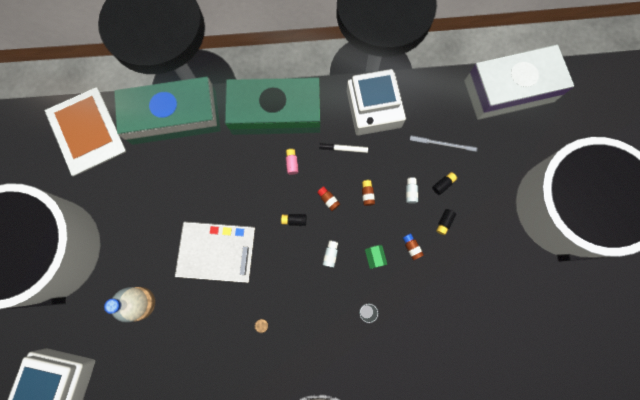

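View pics/scene0.png

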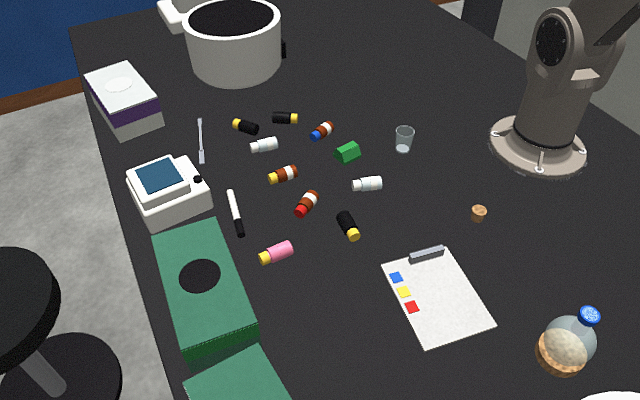

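The top view shows the board around (215,250) with tags red, yellow, blue at (214,230), (227,231), (240,232) and the bar at (244,261). The amber vials are red (328,198), yellow (368,192) and blue (413,246). The chock is at (376,256) and the clear vials are at (412,190) and (331,253). The scene view agrees.

```bash
cat >> h.py <<'E'
def blob(f,m,near=None,amin=8):
    n,l,s,c=cv2.connectedComponentsWithStats(m.astype(np.uint8))
    k=[i for i in range(1,n) if s[i,4]>=amin]
    if near is not None: k=sorted(k,key=lambda i:np.hypot(*(c[i]-near)))[:1]
    return [(c[i],s[i,4]) for i in k]
E
python3 - <<'E'
from h import *
f=grab_frame("top"); K,D=cam(f)
print(np.round(f["R"],3))
im=f["frame"]; hsv=cv2.cvtColor(im,cv2.COLOR_RGB2HSV); H,S,V=[hsv[:,:,i].astype(int) for i in range(3)]
def hm(a,b,s=150,v=90): return (((H>=a)&(H<=b)) if a<b else ((H>=a)|(H<=b)))&(S>s)&(V>v)
col=dict(red=hm(176,2,190,120),yellow=hm(22,34),blue=hm(105,125))
for n,m in col.items():
    for c,a in blob(f,m): 
        if 200<c[0]<460 and 140<c[1]<280: print(n,c.round(1),a,ray(f,[c],.015)[0].round(4), "tagz", ray(f,[c],.008)[0].round(4))
print("white/green/amber")
m=(S<45)&(V>150)
for c,a in blob(f,m): 
    if 160<c[0]<460 and 160<c[1]<300: print("white",c.round(1),a,ray(f,[c],.015)[0].round(4))
for c,a in blob(f,hm(4,18,120,60)): print("amber",c.round(1),a,ray(f,[c],.015)[0].round(4))
m=hm(50,75,120,60);
for c,a in blob(f,m): 
    if 350<c[0]<400 and 240<c[1]: print("green",c.round(1),a,ray(f,[c],.02)[0].round(4))
# board outline
m=(V>120)&(S<80); m[:, :165]=0; m[:, 265:]=0; m[:215]=0; m[290:]=0
cs,_=cv2.findContours(m.astype(np.uint8),0,2); c=max(cs,key=cv2.contourArea)
w=ray(f,c[:,0],.006)[:,:2].astype(np.float32); r=cv2.minAreaRect(w); print("board",r, cv2.boxPoints(r).round(4))
crop=cv2.resize(im[140:290,160:470],None,fx=2.55,fy=2.55,interpolation=cv2.INTER_CUBIC); cv2.imwrite("pics/crop.png",crop[:,:,::-1])
print(np.median(f["z_map"][240:260,200:220]))
E
```

```text
[[-0.083 -0.997 -0.003]
 [-0.974  0.082 -0.212]
 [ 0.211 -0.014 -0.977]]
red [324. 189.] 11 [ 0.6185 -0.0633  0.015 ] tagz [ 0.6202 -0.0635  0.008 ]
red [320.1 192.6] 15 [ 0.6097 -0.0525  0.015 ] tagz [ 0.6114 -0.0525  0.008 ]
yellow [287.3 151.5] 12 [0.7293 0.0256 0.015 ] tagz [0.7318 0.0261 0.008 ]
yellow [293.  150.9] 11 [0.7297 0.0105 0.015 ] tagz [0.7322 0.0108 0.008 ]
yellow [451.4 176.9] 38 [ 0.623  -0.3993  0.015 ] tagz [ 0.6247 -0.4017  0.008 ]
yellow [363.8 183.2] 19 [ 0.6253 -0.1687  0.015 ] tagz [ 0.6271 -0.1696  0.008 ]
yellow [370.  183.2] 11 [ 0.6241 -0.1848  0.015 ] tagz [ 0.6258 -0.1858  0.008 ]
yellow [284.8 215.7] 14 [0.5563 0.0433 0.015 ] tagz [0.5576 0.0439 0.008 ]
yellow [284.3 221.9] 19 [0.5402 0.0455 0.015 ] tagz [0.5414 0.0461 0.008 ]
yellow [441.3 229.4] 52 [ 0.4878 -0.3529  0.015 ] tagz [ 0.4886 -0.355   0.008 ]
blue [239.  231.7] 38 [0.5247 0.1623 0.015 ] tagz [0.5257 0.1637 0.008 ]
blue [407.6 237.3] 48 [ 0.4747 -0.2647  0.015 ] tagz [ 0.4754 -0.2662  0.008 ]
white/green/amber
white [412.  190.2] 242 [ 0.5961 -0.2918  0.015 ]
white [367.9 196.4] 57 [ 0.58
[... 291 characters left out ...]
 1.0832 -0.1322  0.015 ]
amber [225.7  40.8] 504 [1.0726 0.1787 0.015 ]
amber [53.1 52.4] 1122 [1.074  0.6603 0.015 ]
amber [ 82.5 127.2] 1989 [0.8433 0.5704 0.015 ]
amber [367.3 189.5] 78 [ 0.6076 -0.1758  0.015 ]
amber [326.2 195.8] 80 [ 0.5998 -0.0676  0.015 ]
amber [334.4 205.6] 52 [ 0.5721 -0.0865  0.015 ]
amber [368.8 202.3] 56 [ 0.5734 -0.1763  0.015 ]
amber [411.5 244.3] 82 [ 0.4563 -0.2722  0.015 ]
amber [417.5 255.7] 48 [ 0.4266 -0.2837  0.015 ]
green [375.6 256.4] 349 [ 0.4331 -0.1777  0.02  ]
board ((0.4811769127845764, 0.22701996564865112), (0.18721577525138855, 0.14190728962421417), 80.76966857910156) [[0.3961 0.146 ]
 [0.5362 0.1232]
 [0.5662 0.308 ]
 [0.4262 0.3308]]
1.018929
```

View pics/crop.png

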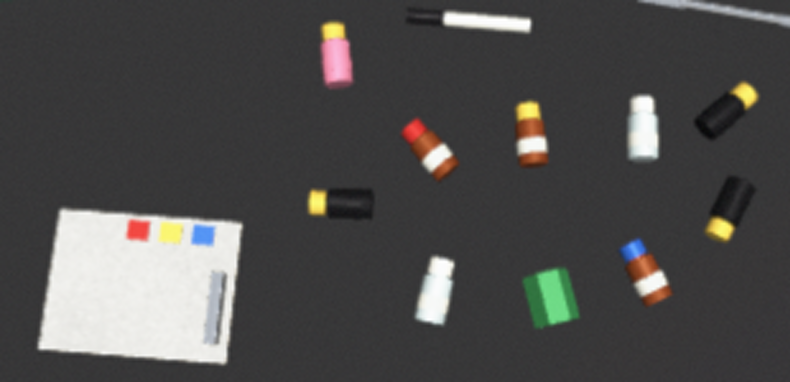

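The crop agrees with the masks. The board outline measures 187 x 142 mm against 185 x 139 given, and the blue tag falls within 1 mm of where it should be. Next I'll get the vial poses and the heights of the obstacles.

```bash
cat >> h.py <<'E'
from scipy.spatial.transform import Rotation as Ro
def go(x,y,z,ax):
    """offset/rotation fractions to put TCP at x,y,z, tool down, closing line along world angle ax"""
    o=get_obs(); R0=Ro.from_rotvec(o["orientation"]); p=np.array(o["tcp_pos"])
    best=None
    for a in (ax,ax+np.pi):
        yv=np.array([np.cos(a),np.sin(a),0]); zv=np.array([0,0,-1.]); T=Ro.from_matrix(np.c_[np.cross(yv,zv),yv,zv])
        r=(R0.inv()*T).as_rotvec()
        if best is None or np.linalg.norm(r)<np.linalg.norm(best): best=r
    d=R0.inv().apply(np.array([x,y,z])-p)
    print("tcp",p.round(4),"off",(d/.15).round(3),"rot",(best/2).round(3),"rows>=",np.ceil(max(np.linalg.norm(d)/.0417,np.linalg.norm(best)/.125)))
E
python3 - <<'E'
from h import *
f=grab_frame("top"); im=f["frame"]; hsv=cv2.cvtColor(im,cv2.COLOR_RGB2HSV).astype(int)
m=((im.max(2)>75)).astype(np.uint8)
n,l,s,c=cv2.connectedComponentsWithStats(m)
for nm,u in dict(red=(328,198),yel=(368,193),blu=(413,247),ca=(412,190),cb=(331,253),chock=(376,256)).items():
    k=np.argmin(np.hypot(*(c[1:]-u).T))+1; 
    w=ray(f,np.argwhere(l==k)[:,::-1],.015)[:,:2].astype(np.float32); mean=w.mean(0); ev,V=np.linalg.eigh(np.cov(w.T)); a=V[:,1]
    r=cv2.minAreaRect(w); print(nm,s[k,4],"mean",mean.round(4),"axis",np.arctan2(a[1],a[0]).round(3),"rect",np.round(r[0],4),np.round(r[1],4),round(r[2],1))
K,D=cam(f); R=np.array(f["R"]);t=f["t"]
u,v=np.meshgrid(np.arange(640.),np.arange(400.)); p=cv2.undistortPoints(np.c_[u.ravel(),v.ravel()].reshape(-1,1,2),K,D)[:,0]
z=f["z_map"].ravel(); X=(np.c_[p,np.ones(len(p))]*z[:,None]-t)@R; X=X[z>0]
for y in np.arange(.7,-.5,-.1):
    print(round(y,2),[round(float(X[(abs(X[:,0]-x)<.05)&(abs(X[:,1]-y)<.05),2].max(initial=-1)),2) for x in np.arange(.2,.8,.1)])
E
```

```text
red 286 mean [ 0.594  -0.0715] axis -2.546 rect [ 0.5946 -0.0697] [0.0671 0.0316] 39.4
yel 285 mean [ 0.6009 -0.1763] axis 3.128 rect [ 0.6024 -0.1772] [0.0312 0.0674] 84.1
blu 310 mean [ 0.4505 -0.2749] axis -2.774 rect [ 0.4521 -0.2741] [0.0656 0.0345] 19.8
ca 317 mean [ 0.5955 -0.2914] axis 3.02 rect [ 0.5969 -0.292 ] [0.0313 0.0705] 82.8
cb 334 mean [ 0.4492 -0.0656] axis 2.84 rect [ 0.4505 -0.0664] [0.0335 0.0682] 71.4
chock 401 mean [ 0.434  -0.1782] axis -3.02 rect [ 0.4345 -0.1783] [0.0553 0.0467] 8.1
0.7 [0.09, 0.01, 0.08, -1.0, 0.16, 0.16, 0.01]
0.6 [0.09, 0.09, 0.17, 0.17, 0.17, 0.16, 0.01]
0.5 [0.09, 0.09, 0.16, 0.17, 0.17, 0.01, 0.08]
0.4 [0.0, 0.09, 0.13, 0.01, 0.01, 0.01, 0.09]
0.3 [0.01, 0.01, 0.01, 0.01, 0.01, 0.01, 0.09]
0.2 [0.01, 0.01, 0.03, 0.03, 0.01, 0.01, 0.09]
0.1 [0.0, 0.03, 0.03, 0.03, 0.01, 0.01, 0.09]
0.0 [0.01, 0.01, 0.03, 0.03, 0.03, 0.03, 0.09]
-0.1 [0.01, 0.06, 0.03, 0.03, 0.03, 0.02, 0.08]
-0.2 [0.01, 0.06, 0.03, 0.03, 0.03, 0.02, 0.09]
-0.3 [0.01, 0.01, 0.03, 0.03, 0.03, 0.01, 0.09]
-0.4 [0.01, 0.0, 0.01, 0.03, 0.04, 0.01, 0.01]
```

Run:
```python
from h import *
go(.36,.56,.27,0.0)
```

```text
tcp [0.2331 0.6331 0.2307] off [-0.962 -0.165 -0.262] rot [-0.     0.     0.609] rows>= 10.0
```

{"name": "drive_tool", "arguments": {"rows": [{"offset": [-0.5,-0.08,-0.26],"rotation": [0,0,0.3],"claw": 1},{"offset": [-0.96,-0.165,-0.26],"rotation": [0,0,0.609],"claw": 1},{"offset": [-0.96,-0.165,-0.26],"rotation": [0,0,0.609],"claw": 1},{"offset": [-0.96,-0.165,-0.26],"rotation": [0,0,0.609],"claw": 1},{"offset": [-0.96,-0.165,-0.26],"rotation": [0,0,0.609],"claw": 1},{"offset": [-0.96,-0.165,-0.26],"rotation": [0,0,0.609],"claw": 1},{"offset": [-0.96,-0.165,-0.26],"rotation": [0,0,0.609],"claw": 1},{"offset": [-0.96,-0.165,-0.26],"rotation": [0,0,0.609],"claw": 1},{"offset": [-0.96,-0.165,-0.26],"rotation": [0,0,0.609],"claw": 1},{"offset": [-0.96,-0.165,-0.26],"rotation": [0,0,0.609],"claw": 1},{"offset": [-0.96,-0.165,-0.26],"rotation": [0,0,0.609],"claw": 1},{"offset": [-0.96,-0.165,-0.26],"rotation": [0,0,0.609],"claw": 1}]}}

```text
clock: 1.2
tcp_pos: [0.3596, 0.5605, 0.2701]
orientation: [2.218, 2.225, -0.001]
contact_force: [0.6, -0.0, 0.6]
grip_width: 0.0851
gripper_force: 0.0
```

{"name": "drive_tool", "arguments": {"rows": [{"offset": [-1,0.9,0],"rotation": [0,0,0],"claw": 1},{"offset": [-1,0.9,0],"rotation": [0,0,0],"claw": 1},{"offset": [-1,0.9,0],"rotation": [0,0,0],"claw": 1},{"offset": [-1,0.9,0],"rotation": [0,0,0],"claw": 1},{"offset": [-1,0.9,0],"rotation": [0,0,0],"claw": 1},{"offset": [-1,0.9,0],"rotation": [0,0,0],"claw": 1}]}}

```text
clock: 1.7
tcp_pos: [0.5017, 0.4014, 0.271]
orientation: [2.228, 2.207, 0.001]
contact_force: [-0.1, -1.8, 0.3]
grip_width: 0.0855
gripper_force: 0.0
```

{"name": "drive_tool", "arguments": {"rows": [{"offset": [-1,0,0],"rotation": [0,0,0],"claw": 1},{"offset": [-1,0,0],"rotation": [0,0,0],"claw": 1},{"offset": [-1,0,0],"rotation": [0,0,0],"claw": 1},{"offset": [-1,0,0],"rotation": [0,0,0],"claw": 1},{"offset": [-1,0,0],"rotation": [0,0,0],"claw": 1}]}}

```text
clock: 2.12
tcp_pos: [0.4957, 0.2532, 0.2708]
orientation: [2.227, 2.214, -0.002]
contact_force: [0.0, 0.3, -0.7]
grip_width: 0.0856
gripper_force: 0.0
```

{"name": "drive_tool", "arguments": {"rows": [{"offset": [-1,0,0],"rotation": [0,0,0],"claw": 1},{"offset": [-1,0,0],"rotation": [0,0,0],"claw": 1},{"offset": [-1,0,0],"rotation": [0,0,0],"claw": 1},{"offset": [-1,0,0],"rotation": [0,0,0],"claw": 1},{"offset": [-1,0,0],"rotation": [0,0,0],"claw": 1}]}}

```text
clock: 2.53
tcp_pos: [0.4949, 0.1043, 0.2708]
orientation: [2.227, 2.214, -0.001]
contact_force: [0.2, 0.3, 0.3]
grip_width: 0.0852
gripper_force: 0.0
```

{"name": "drive_tool", "arguments": {"rows": [{"offset": [-1,0,0],"rotation": [0,0,0],"claw": 1},{"offset": [-1,0,0],"rotation": [0,0,0],"claw": 1},{"offset": [-1,0,0],"rotation": [0,0,0],"claw": 1},{"offset": [-1,0,0],"rotation": [0,0,0],"claw": 1},{"offset": [-1,0,0],"rotation": [0,0,0],"claw": 1}]}}

```text
clock: 2.95
tcp_pos: [0.4947, -0.045, 0.2709]
orientation: [2.226, 2.214, -0.0]
contact_force: [-0.4, 0.2, 0.3]
grip_width: 0.0852
gripper_force: 0.0
```

{"name": "drive_tool", "arguments": {"rows": [{"offset": [-1,-0.3,0.5],"rotation": [0,0,0],"claw": 1},{"offset": [-1,-0.3,0.5],"rotation": [0,0,0],"claw": 1},{"offset": [-1,-0.3,0.5],"rotation": [0,0,0],"claw": 1},{"offset": [-1,-0.3,0.5],"rotation": [0,0,0],"claw": 1},{"offset": [-1,-0.3,0.5],"rotation": [0,0,0],"claw": 1}]}}

```text
clock: 3.37
tcp_pos: [0.4465, -0.1938, 0.1932]
orientation: [-2.225, -2.216, 0.006]
contact_force: [-1.0, 0.2, -0.1]
grip_width: 0.0855
gripper_force: 0.0
```

{"name": "drive_tool", "arguments": {"rows": [{"offset": [-0.57,0,0],"rotation": [0,0,-0.18],"claw": 1},{"offset": [-0.57,0,0],"rotation": [0,0,-0.18],"claw": 1},{"offset": [-0.57,0,0],"rotation": [0,0,-0.18],"claw": 1},{"offset": [-0.57,0,0],"rotation": [0,0,-0.18],"claw": 1},{"offset": [-0.57,0,0],"rotation": [0,0,-0.18],"claw": 1},{"offset": [-0.57,0,0],"rotation": [0,0,-0.18],"claw": 1}]}}

```text
clock: 3.87
tcp_pos: [0.4506, -0.2733, 0.195]
orientation: [-1.787, -2.583, -0.001]
contact_force: [-0.2, 0.3, -1.2]
grip_width: 0.0853
gripper_force: 0.0
```

Run:
```python
from h import *
f=shot("wrist","w1.png"); print((-np.array(f["R"]).T@f["t"]).round(3)); go(.4515,-.2745,.15,.355)
```

```text
[ 0.424 -0.204  0.338]
tcp [ 0.4505 -0.273   0.1951] off [-0.012  0.002  0.3  ] rot [ 0.    -0.001  0.003] rows>= 2.0
```

View pics/w1.png

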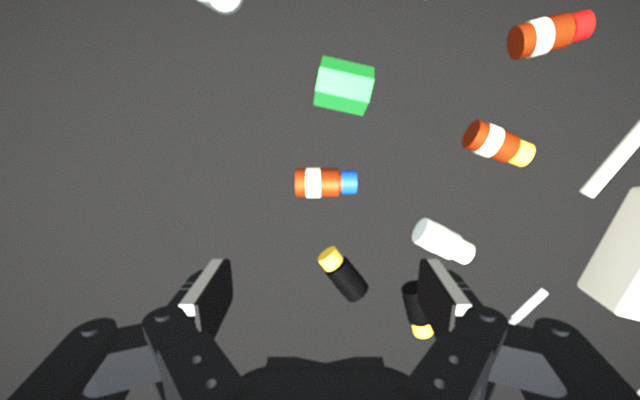

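Wrist view: the blue-capped vial is at (326,183), the chock at (344,86), yellow at (500,145) and red at (552,36). I'll measure all four here and compare with the top view.

```bash
cat >> h.py <<'E'
def poses(f,d,z=.015,thr=75):
    im=f["frame"]; m=(im.max(2)>thr).astype(np.uint8); n,l,s,c=cv2.connectedComponentsWithStats(m)
    for nm,u in d.items():
        k=np.argmin(np.hypot(*(c[1:]-u).T))+1
        w=ray(f,np.argwhere(l==k)[:,::-1],z)[:,:2].astype(np.float32)
        # extent-centred along and across the principal axis
        ev,V=np.linalg.eigh(np.cov(w.T)); e=w@V; lo,hi=e.min(0),e.max(0)
        cen=V@((lo+hi)/2); a=V[:,1]; print(nm,s[k,4],"cen",cen.round(4),"mean",w.mean(0).round(4),"size",(hi-lo).round(4),"axis",round(float((np.arctan2(a[1],a[0])+np.pi/2)%np.pi-np.pi/2),3))
E
python3 - <<'E'
from h import *
f=grab_frame("wrist")
poses(f,dict(red=(552,36),yel=(500,145),blu=(326,183),chock=(344,86)))
E
```

```text
red 214187 cen [ 0.4627 -0.3364] mean [ 0.4427 -0.274 ] size [0.4628 0.8361] axis 0.376
yel 58 cen [ 0.6917 -0.3631] mean [ 0.6926 -0.3629] size [0.0071 0.0167] axis 0.178
blu 214187 cen [ 0.4627 -0.3364] mean [ 0.4427 -0.274 ] size [0.4628 0.8361] axis 0.376
chock 214187 cen [ 0.4627 -0.3364] mean [ 0.4427 -0.274 ] size [0.4628 0.8361] axis 0.376
```

Background is brighter here, so I'll mask on saturation as well as brightness.

```bash
sed -i 's/m=(im.max(2)>thr).astype(np.uint8); n,l/m=((im.max(2)>thr)\&((np.ptp(im.astype(int),2)>50)|(im.min(2)>130))).astype(np.uint8); m=cv2.morphologyEx(m,cv2.MORPH_CLOSE,np.ones((3,3),np.uint8)); n,l/' h.py
python3 - <<'E'
from h import *
f=grab_frame("wrist")
poses(f,dict(red=(552,36),yel=(500,145),blu=(326,183),chock=(344,86)))
E
```

```text
red 2934 cen [ 0.5945 -0.0722] mean [ 0.5937 -0.0725] size [0.0323 0.0792] axis 0.607
yel 2184 cen [ 0.6018 -0.1773] mean [ 0.5999 -0.1771] size [0.0328 0.0774] axis 0.01
blu 1806 cen [ 0.4519 -0.2754] mean [ 0.4505 -0.276 ] size [0.0333 0.0671] axis 0.376
chock 2849 cen [ 0.4346 -0.1812] mean [ 0.4342 -0.1808] size [0.0464 0.0547] axis 0.165
```

Run:
```python
from h import *
go(.4517,-.2752,.06,.37)
```

```text
tcp [ 0.4504 -0.2733  0.1952] off [-0.016  0.003  0.901] rot [ 0.    -0.    -0.004] rows>= 4.0
```

{"name": "drive_tool", "arguments": {"rows": [{"offset": [-0.016,0.003,0.3],"rotation": [0,0,-0.004],"claw": 0.9},{"offset": [-0.016,0.003,0.55],"rotation": [0,0,-0.004],"claw": 0.9},{"offset": [-0.016,0.003,0.8],"rotation": [0,0,-0.004],"claw": 0.9},{"offset": [-0.016,0.003,0.9],"rotation": [0,0,-0.004],"claw": 0.9},{"offset": [-0.016,0.003,0.9],"rotation": [0,0,-0.004],"claw": 0.9}]}}

```text
clock: 4.43
tcp_pos: [0.4489, -0.2745, 0.0568]
orientation: [-1.772, -2.586, 0.002]
contact_force: [-0.6, 0.1, -0.2]
grip_width: 0.0767
gripper_force: 0.0
```

{"name": "drive_tool", "arguments": {"rows": [{"offset": [0,0,0.12],"rotation": [0,0,0],"claw": 0.9},{"offset": [0,0,0.24],"rotation": [0,0,0],"claw": 0.9},{"offset": [0,0,0.35],"rotation": [0,0,0],"claw": 0.9},{"offset": [0,0,0.37],"rotation": [0,0,0],"claw": 0.9},{"offset": [0,0,0.37],"rotation": [0,0,0],"claw": 0.9}]}}

```text
clock: 4.85
tcp_pos: [0.4515, -0.2767, 0.0052]
orientation: [-1.777, -2.591, -0.0]
contact_force: [0.2, -0.2, -0.1]
grip_width: 0.0769
gripper_force: 0.0
```

Run:
```python
from h import *
f=shot("wrist","w2.png"); print(get_obs()["tcp_pos"],get_obs()["contact_force"])
```

```text
[ 0.45187525 -0.27711115  0.00585249] [-0.47618407 -0.07639414  1.6227047 ]
```

View pics/w2.png

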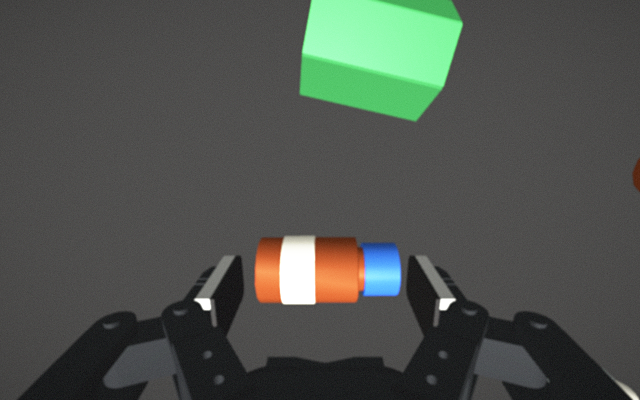

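Wrist view: the vial spans u 256–401 around v 270, with the pads either side at u 241 and 408. It looks centred lengthwise but a few mm off across, so I'll measure that.

Run:
```python
from h import *
f=grab_frame("wrist"); o=get_obs()
poses(f,dict(blu=(326,270)))
R=Ro.from_rotvec(o["orientation"]).as_matrix(); K,D=cam(f)
for z in (0,-.01):
  P=np.array([o["tcp_pos"]+R@np.array([x,s*o["grip_width"]/2,z]) for s in (-1,1) for x in (.011,-.011)])
  print(o["tcp_pos"].round(4),z,cv2.projectPoints(P,cv2.Rodrigues(np.array(f["R"]))[0],np.array(f["t"]),K,D)[0][:,0].round(0).tolist())
go(.4517,-.2752,.004,.37)
```

```text
blu 8905 cen [ 0.4517 -0.2765] mean [ 0.4505 -0.2768] size [0.0358 0.0698] axis 0.383
[ 0.4521 -0.2774  0.0062] 0 [[248.0, 242.0], [251.0, 281.0], [405.0, 242.0], [402.0, 282.0]]
[ 0.4521 -0.2774  0.0062] -0.01 [[243.0, 250.0], [246.0, 292.0], [411.0, 251.0], [407.0, 293.0]]
tcp [ 0.4521 -0.2774  0.0062] off [0.014 0.003 0.014] rot [ 0.001  0.001 -0.001] rows>= 1.0
```

{"name": "drive_tool", "arguments": {"rows": [{"offset": [0.006,0,0.03],"rotation": [0,0,0],"claw": 0.9},{"offset": [0.006,0,0.068],"rotation": [0,0,0],"claw": 0.9},{"offset": [0.006,0,0.068],"rotation": [0,0,0],"claw": 0.9}], "force": 30}}

```text
clock: 5.2
tcp_pos: [0.4507, -0.2759, -0.0057]
orientation: [-1.777, -2.59, -0.0]
contact_force: [0.7, -0.1, -0.6]
grip_width: 0.0767
gripper_force: 0.0
```

{"name": "drive_tool", "arguments": {"rows": [{"offset": [0,0,0],"rotation": [0,0,0],"claw": 0.8},{"offset": [0,0,0],"rotation": [0,0,0],"claw": 0.75},{"offset": [0,0,0],"rotation": [0,0,0],"claw": 0.7},{"offset": [0,0,0],"rotation": [0,0,0],"claw": 0.6},{"offset": [0,0,0],"rotation": [0,0,0],"claw": 0.6},{"offset": [0,0,0],"rotation": [0,0,0],"claw": 0.6},{"offset": [0,0,0],"rotation": [0,0,0],"claw": 0.6}], "force": 30}}

```text
clock: 5.78
tcp_pos: [0.4509, -0.2763, -0.0052]
orientation: [1.777, 2.59, 0.0]
contact_force: [-1.2, 1.5, 5.1]
grip_width: 0.0616
gripper_force: 32.5
```

{"name": "drive_tool", "arguments": {"rows": [{"offset": [0,0,-0.1],"rotation": [0,0,0],"claw": 0.6},{"offset": [0,0,-0.3],"rotation": [0,0,0.06],"claw": 0.6},{"offset": [0,0,-0.55],"rotation": [0,0,0.12],"claw": 0.6},{"offset": [0,0,-0.7],"rotation": [0,0,0.18],"claw": 0.6},{"offset": [0,0,-0.7],"rotation": [0,0,0.24],"claw": 0.6},{"offset": [0,0,-0.7],"rotation": [0,0,0.266],"claw": 0.6},{"offset": [0,0,-0.7],"rotation": [0,0,0.266],"claw": 0.6}]}}

```text
clock: 6.37
tcp_pos: [0.4509, -0.2761, 0.0998]
orientation: [2.397, 2.03, -0.0]
contact_force: [-0.0, 0.2, -1.1]
grip_width: 0.0618
gripper_force: 33.2
```

Run:
```python
from h import *
o=get_obs(); print(o["grip_width"],o["gripper_force"],o["contact_force"])
go(.455,.175,.06,-.161)
```

```text
0.061777829603552104 33.21711480617523 [-0.02685865  0.22293501 -1.06214727]
tcp [ 0.4509 -0.2761  0.0998] off [ 2.971 -0.468  0.264] rot [ 0.     0.    -0.002] rows>= 11.0
```

{"name": "drive_tool", "arguments": {"rows": [{"offset": [0.25,-0.04,0],"rotation": [0,0,0],"claw": 0.6},{"offset": [0.5,-0.08,0],"rotation": [0,0,0],"claw": 0.6},{"offset": [0.75,-0.12,0],"rotation": [0,0,0],"claw": 0.6},{"offset": [0.99,-0.156,0],"rotation": [0,0,0],"claw": 0.6}]}}

```text
clock: 6.7
tcp_pos: [0.4511, -0.1245, 0.0991]
orientation: [-2.394, -2.033, 0.001]
contact_force: [1.5, 0.9, -0.6]
grip_width: 0.0612
gripper_force: 33.2
```

{"name": "drive_tool", "arguments": {"rows": [{"offset": [0.25,-0.04,0],"rotation": [0,0,0],"claw": 0.6},{"offset": [0.5,-0.08,0],"rotation": [0,0,0],"claw": 0.6},{"offset": [0.75,-0.12,0],"rotation": [0,0,0],"claw": 0.6},{"offset": [0.99,-0.156,0],"rotation": [0,0,0],"claw": 0.6}]}}

```text
clock: 7.03
tcp_pos: [0.4524, 0.0263, 0.0993]
orientation: [-2.393, -2.035, 0.001]
contact_force: [1.4, 0.2, -0.6]
grip_width: 0.0615
gripper_force: 33.2
```

{"name": "drive_tool", "arguments": {"rows": [{"offset": [0.25,-0.04,0],"rotation": [0,0,0],"claw": 0.6},{"offset": [0.5,-0.08,0],"rotation": [0,0,0],"claw": 0.6},{"offset": [0.75,-0.12,0],"rotation": [0,0,0],"claw": 0.6},{"offset": [0.99,-0.156,0],"rotation": [0,0,0],"claw": 0.6},{"offset": [0.99,-0.156,0.2],"rotation": [0,0,0],"claw": 0.6},{"offset": [0.99,-0.156,0.2],"rotation": [0,0,0],"claw": 0.6},{"offset": [0.99,-0.156,0.2],"rotation": [0,0,0],"claw": 0.6}]}}

```text
clock: 7.62
tcp_pos: [0.4529, 0.174, 0.0686]
orientation: [2.394, 2.034, -0.006]
contact_force: [-0.1, -1.0, 0.7]
grip_width: 0.0612
gripper_force: 33.3
```

Run:
```python
from h import *
o=get_obs(); print(o["grip_width"],o["gripper_force"],o["contact_force"])
go(.455,.175,.0025,-.161)
f=shot("wrist","w3.png")
```

```text
0.06123213688772411 33.29387426376343 [-0.09569938 -1.04003842  0.70272806]
tcp [0.4529 0.174  0.0686] off [0.01  0.014 0.441] rot [-0.001  0.001 -0.   ] rows>= 2.0
```

View pics/w3.png

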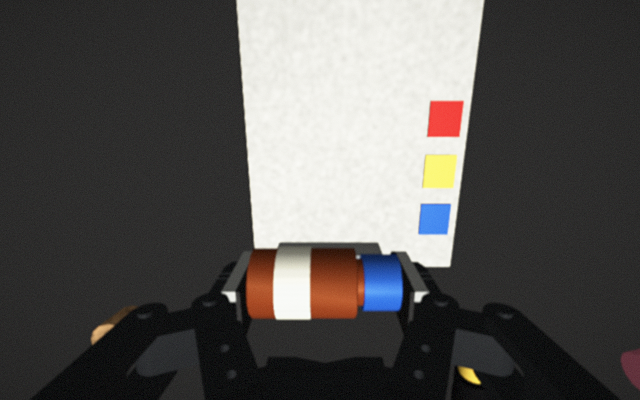

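The vial is held level, spanning u 246–403 around v 285. The tags are at (434,219), (439,171) and (445,119). I'll check the board frame from the tags in this view.

```bash
cat >> h.py <<'E'
def tags(f):
    hsv=cv2.cvtColor(f["frame"],cv2.COLOR_RGB2HSV).astype(int); H,S,V=hsv[:,:,0],hsv[:,:,1],hsv[:,:,2]
    P={}
    for n,m in dict(red=((H>174)|(H<3)),yellow=(H>20)&(H<36),blue=(H>100)&(H<128)).items():
        c=max((b for b in blob(f,m&(S>140)&(V>120),amin=20) if 380<b[0][0]<480 and 60<b[0][1]<260),key=lambda b:b[1])
        P[n]=ray(f,[c[0]],.008)[0]; print(n,c[0].round(1),c[1],P[n].round(4))
    return P
E
python3 - <<'E'
from h import *
f=grab_frame("wrist"); P=tags(f)
y=P["red"]-P["blue"]; print("spacing",np.linalg.norm(y),"yaw",np.arctan2(-y[0],y[1]))
a=np.arctan2(-y[0],y[1]); print("origin",P["yellow"][:2]-.072*np.array([np.cos(a),np.sin(a)]))
E
```

```text
red [442.2 117.2] 1084 [0.5363 0.2273 0.008 ]Traceback (most recent call last):
  File "<stdin>", line 2, in <module>
  File "h.py", line 42, in tags
    c=max((b for b in blob(f,m&(S>140)&(V>120),amin=20) if 380<b[0][0]<480 and 60<b[0][1]<260),key=lambda b:b[1])
ValueError: max() iterable argument is empty
```

```bash
sed -i 's/(S>140)&(V>120),amin=20/(S>90)\&(V>90),amin=200/' h.py
python3 - <<'E'
from h import *
f=grab_frame("wrist"); P=tags(f)
y=P["red"]-P["blue"]; print("spacing",np.linalg.norm(y),"yaw",np.arctan2(-y[0],y[1]))
a=np.arctan2(-y[0],y[1]); print("origin",P["yellow"][:2]-.072*np.array([np.cos(a),np.sin(a)]))
go(.455,.175,.0025,-.161)
E
```

```text
red [440.5 116.9] 1111 [0.5363 0.2273 0.008 ]
yellow [435.2 169. ] 1007 [0.531  0.1949 0.008 ]
blue [430.7 216.4] 867 [0.5259 0.1624 0.008 ]
spacing 0.065712422850141 yaw -0.16007608282485966
origin [0.45992882 0.20636773]
tcp [0.4549 0.1732 0.0704] off [ 0.012 -0.001  0.453] rot [ 0.    -0.    -0.003] rows>= 2.0
```

{"name": "drive_tool", "arguments": {"rows": [{"offset": [0.012,0,0.12],"rotation": [0,0,0],"claw": 0.6},{"offset": [0.012,0,0.24],"rotation": [0,0,0],"claw": 0.6},{"offset": [0.012,0,0.34],"rotation": [0,0,0],"claw": 0.6},{"offset": [0.012,0,0.41],"rotation": [0,0,0],"claw": 0.6},{"offset": [0.012,0,0.44],"rotation": [0,0,0],"claw": 0.6},{"offset": [0.012,0,0.455],"rotation": [0,0,0],"claw": 0.6},{"offset": [0.012,0,0.46],"rotation": [0,0,0],"claw": 0.6},{"offset": [0.012,0,0.46],"rotation": [0,0,0],"claw": 0.6}]}}

```text
clock: 8.43
tcp_pos: [0.455, 0.1764, 0.0011]
orientation: [2.396, 2.031, 0.001]
contact_force: [-0.4, 0.9, -0.1]
grip_width: 0.0617
gripper_force: 33.3
```

Now I'll open slowly, then lift.

{"name": "drive_tool", "arguments": {"rows": [{"offset": [0,0,0],"rotation": [0,0,0],"claw": 0.74},{"offset": [0,0,0],"rotation": [0,0,0],"claw": 0.78},{"offset": [0,0,0],"rotation": [0,0,0],"claw": 0.84},{"offset": [0,0,0],"rotation": [0,0,0],"claw": 0.9},{"offset": [0,0,0],"rotation": [0,0,0],"claw": 0.9},{"offset": [0,0,-0.1],"rotation": [0,0,0],"claw": 0.9},{"offset": [0,0,-0.3],"rotation": [0,0,0],"claw": 0.9},{"offset": [0,0,-0.55],"rotation": [0,0,0],"claw": 0.9},{"offset": [0,0,-0.8],"rotation": [0,0,0],"claw": 0.9},{"offset": [0,0,-0.8],"rotation": [0,0,0],"claw": 0.9},{"offset": [0,0,-0.8],"rotation": [0,0,0],"claw": 0.9}]}}

```text
clock: 9.35
tcp_pos: [0.4557, 0.1774, 0.1224]
orientation: [-2.395, -2.033, -0.007]
contact_force: [0.4, 0.8, -0.7]
grip_width: 0.0769
gripper_force: 0.0
```

Run:
```python
from h import *
f=shot("wrist","w4.png"); go(.6015,-.1768,.06,.005)
```

```text
tcp [0.4545 0.1771 0.1211] off [-2.169  1.35   0.405] rot [ 0.    -0.001 -0.084] rows>= 10.0
```

View pics/w4.png

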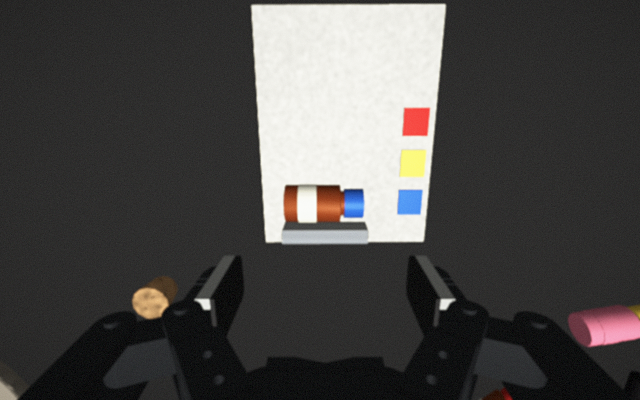

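The blue vial lies against its tag row, parallel to the bar. Next is yellow.

{"name": "drive_tool", "arguments": {"rows": [{"offset": [-0.24,0.15,0],"rotation": [0,0,0],"claw": 0.9},{"offset": [-0.48,0.3,0],"rotation": [0,0,0],"claw": 0.9},{"offset": [-0.723,0.45,0],"rotation": [0,0,0],"claw": 0.9},{"offset": [-0.723,0.45,0],"rotation": [0,0,0],"claw": 0.9}]}}

```text
clock: 9.73
tcp_pos: [0.5048, 0.0497, 0.1202]
orientation: [2.404, 2.017, -0.003]
contact_force: [0.2, 0.4, 0.3]
grip_width: 0.0767
gripper_force: 0.0
```

{"name": "drive_tool", "arguments": {"rows": [{"offset": [-0.24,0.15,0],"rotation": [0,0,0],"claw": 0.9},{"offset": [-0.48,0.3,0],"rotation": [0,0,0],"claw": 0.9},{"offset": [-0.723,0.45,0],"rotation": [0,0,0],"claw": 0.9},{"offset": [-0.723,0.45,0],"rotation": [0,0,0],"claw": 0.9}]}}

```text
clock: 10.07
tcp_pos: [0.5532, -0.0689, 0.1203]
orientation: [2.403, 2.016, -0.004]
contact_force: [-0.5, -0.2, 0.2]
grip_width: 0.0773
gripper_force: 0.0
```

{"name": "drive_tool", "arguments": {"rows": [{"offset": [-0.24,0.15,0],"rotation": [0,0,-0.04],"claw": 0.9},{"offset": [-0.48,0.3,0],"rotation": [0,0,-0.08],"claw": 0.9},{"offset": [-0.723,0.45,0],"rotation": [0,0,-0.083],"claw": 0.9},{"offset": [-0.723,0.45,0.2],"rotation": [0,0,-0.083],"claw": 0.9},{"offset": [-0.723,0.45,0.38],"rotation": [0,0,-0.083],"claw": 0.9},{"offset": [-0.723,0.45,0.38],"rotation": [0,0,-0.083],"claw": 0.9},{"offset": [-0.723,0.45,0.38],"rotation": [0,0,-0.083],"claw": 0.9},{"offset": [-0.723,0.45,0.38],"rotation": [0,0,-0.083],"claw": 0.9}]}}

```text
clock: 10.73
tcp_pos: [0.6011, -0.1771, 0.0638]
orientation: [-2.218, -2.224, 0.0]
contact_force: [0.5, 0.2, 0.0]
grip_width: 0.0767
gripper_force: 0.0
```

Run:
```python
from h import *
f=shot("wrist","w5.png"); poses(f,dict(yel=(325,230))); go(.6015,-.1768,-.0045,.005)
```

```text
yel 4330 cen [ 0.5994 -0.1788] mean [ 0.5983 -0.1787] size [0.0315 0.0678] axis 0.017
tcp [ 0.6017 -0.1772  0.0645] off [ 0.003 -0.002  0.46 ] rot [ 0.     0.    -0.001] rows>= 2.0
```

View pics/w5.png

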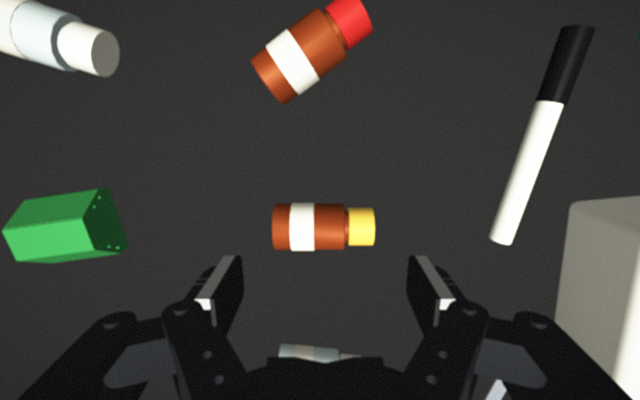

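The yellow vial is at (324,228), centred between the pads. I'll descend and grip.

{"name": "drive_tool", "arguments": {"rows": [{"offset": [-0.005,-0.008,0.12],"rotation": [0,0,0],"claw": 0.9},{"offset": [-0.005,-0.008,0.24],"rotation": [0,0,0],"claw": 0.9},{"offset": [-0.005,-0.008,0.36],"rotation": [0,0,0],"claw": 0.9},{"offset": [-0.005,-0.008,0.44],"rotation": [0,0,0],"claw": 0.9},{"offset": [-0.005,-0.008,0.46],"rotation": [0,0,0],"claw": 0.9},{"offset": [-0.005,-0.008,0.46],"rotation": [0,0,0],"claw": 0.9}]}}

```text
clock: 11.28
tcp_pos: [0.6001, -0.178, -0.0053]
orientation: [-2.218, -2.224, 0.0]
contact_force: [0.1, 0.2, 0.0]
grip_width: 0.0768
gripper_force: 0.0
```

{"name": "drive_tool", "arguments": {"rows": [{"offset": [0,0,0],"rotation": [0,0,0],"claw": 0.8},{"offset": [0,0,0],"rotation": [0,0,0],"claw": 0.75},{"offset": [0,0,0],"rotation": [0,0,0],"claw": 0.7},{"offset": [0,0,0],"rotation": [0,0,0],"claw": 0.6},{"offset": [0,0,0],"rotation": [0,0,0],"claw": 0.6},{"offset": [0,0,0],"rotation": [0,0,0],"claw": 0.6},{"offset": [0,0,0],"rotation": [0,0,0],"claw": 0.6}], "force": 30}}

```text
clock: 11.87
tcp_pos: [0.6009, -0.1786, -0.004]
orientation: [2.218, 2.222, 0.002]
contact_force: [-1.2, 0.5, 6.9]
grip_width: 0.0613
gripper_force: 32.2
```

{"name": "drive_tool", "arguments": {"rows": [{"offset": [0,0,-0.1],"rotation": [0,0,0],"claw": 0.6},{"offset": [0,0,-0.3],"rotation": [0,0,0.04],"claw": 0.6},{"offset": [0,0,-0.55],"rotation": [0,0,0.08],"claw": 0.6},{"offset": [0,0,-0.7],"rotation": [0,0,0.083],"claw": 0.6},{"offset": [0,0,-0.7],"rotation": [0,0,0.083],"claw": 0.6},{"offset": [0,0,-0.7],"rotation": [0,0,0.083],"claw": 0.6}]}}

```text
clock: 12.37
tcp_pos: [0.601, -0.1786, 0.1019]
orientation: [2.394, 2.031, 0.004]
contact_force: [-0.3, -1.0, -0.9]
grip_width: 0.0615
gripper_force: 33.5
```

Run:
```python
from h import *
go(.4602,.2075,.07,-.16)
```

```text
tcp [ 0.601  -0.1786  0.1019] off [ 2.386 -1.346  0.208] rot [ 0.002 -0.    -0.002] rows>= 10.0
```

{"name": "drive_tool", "arguments": {"rows": [{"offset": [0.265,-0.15,0],"rotation": [0,0,0],"claw": 0.6},{"offset": [0.53,-0.3,0],"rotation": [0,0,0],"claw": 0.6},{"offset": [0.795,-0.449,0],"rotation": [0,0,0],"claw": 0.6},{"offset": [0.795,-0.449,0],"rotation": [0,0,0],"claw": 0.6}]}}

```text
clock: 12.7
tcp_pos: [0.5497, -0.0426, 0.0977]
orientation: [-2.384, -2.035, 0.003]
contact_force: [0.3, 0.5, -0.2]
grip_width: 0.0616
gripper_force: 33.5
```

{"name": "drive_tool", "arguments": {"rows": [{"offset": [0.265,-0.15,0],"rotation": [0,0,0],"claw": 0.6},{"offset": [0.53,-0.3,0],"rotation": [0,0,0],"claw": 0.6},{"offset": [0.795,-0.449,0],"rotation": [0,0,0],"claw": 0.6},{"offset": [0.795,-0.449,0],"rotation": [0,0,0],"claw": 0.6}]}}

```text
clock: 13.03
tcp_pos: [0.5025, 0.0856, 0.0981]
orientation: [-2.384, -2.038, 0.004]
contact_force: [0.2, -0.1, 0.2]
grip_width: 0.0615
gripper_force: 33.5
```

{"name": "drive_tool", "arguments": {"rows": [{"offset": [0.265,-0.15,0],"rotation": [0,0,0],"claw": 0.6},{"offset": [0.53,-0.3,0],"rotation": [0,0,0],"claw": 0.6},{"offset": [0.795,-0.449,0],"rotation": [0,0,0],"claw": 0.6},{"offset": [0.795,-0.449,0],"rotation": [0,0,0],"claw": 0.6},{"offset": [0.795,-0.449,0.2],"rotation": [0,0,0],"claw": 0.6},{"offset": [0.795,-0.449,0.2],"rotation": [0,0,0],"claw": 0.6},{"offset": [0.795,-0.449,0.2],"rotation": [0,0,0],"claw": 0.6},{"offset": [0.795,-0.449,0.2],"rotation": [0,0,0],"claw": 0.6}]}}

```text
clock: 13.7
tcp_pos: [0.4592, 0.2062, 0.0699]
orientation: [2.398, 2.029, -0.002]
contact_force: [0.5, -0.4, 0.6]
grip_width: 0.0615
gripper_force: 33.4
```

Run:
```python
from h import *
go(.4602,.2075,.002,-.16)
f=grab_frame("wrist")
f2=shot("top","t2.png"); im=f2["frame"]; poses(f2,dict(chock=(376,256)))
```

```text
tcp [0.4592 0.2062 0.0699] off [0.01  0.005 0.453] rot [-0.     0.001 -0.003] rows>= 2.0
chock 354 cen [ 0.4341 -0.1784] mean [ 0.4338 -0.1784] size [0.0457 0.0524] axis 0.215
```

{"name": "drive_tool", "arguments": {"rows": [{"offset": [0.023,0.005,0.12],"rotation": [0,0,0],"claw": 0.6},{"offset": [0.023,0.005,0.24],"rotation": [0,0,0],"claw": 0.6},{"offset": [0.023,0.005,0.34],"rotation": [0,0,0],"claw": 0.6},{"offset": [0.023,0.005,0.41],"rotation": [0,0,0],"claw": 0.6},{"offset": [0.023,0.005,0.435],"rotation": [0,0,0],"claw": 0.6},{"offset": [0.023,0.005,0.45],"rotation": [0,0,0],"claw": 0.6},{"offset": [0.023,0.005,0.45],"rotation": [0,0,0],"claw": 0.6},{"offset": [0.023,0.005,0.45],"rotation": [0,0,0],"claw": 0.6}]}}

```text
clock: 14.47
tcp_pos: [0.4609, 0.2109, 0.0028]
orientation: [2.396, 2.031, 0.002]
contact_force: [0.2, 0.1, -0.5]
grip_width: 0.0618
gripper_force: 33.6
```

{"name": "drive_tool", "arguments": {"rows": [{"offset": [0,0,0],"rotation": [0,0,0],"claw": 0.74},{"offset": [0,0,0],"rotation": [0,0,0],"claw": 0.78},{"offset": [0,0,0],"rotation": [0,0,0],"claw": 0.84},{"offset": [0,0,0],"rotation": [0,0,0],"claw": 0.9},{"offset": [0,0,0],"rotation": [0,0,0],"claw": 0.9},{"offset": [0,0,-0.1],"rotation": [0,0,0],"claw": 0.9},{"offset": [0,0,-0.3],"rotation": [0,0,0],"claw": 0.9},{"offset": [0,0,-0.55],"rotation": [0,0,0],"claw": 0.9},{"offset": [0,0,-0.8],"rotation": [0,0,0],"claw": 0.9},{"offset": [0,0,-0.8],"rotation": [0,0,0],"claw": 0.9},{"offset": [0,0,-0.8],"rotation": [0,0,0],"claw": 0.9}]}}

```text
clock: 15.38
tcp_pos: [0.4615, 0.2118, 0.1239]
orientation: [-2.395, -2.032, -0.007]
contact_force: [0.5, 1.0, -0.4]
grip_width: 0.0765
gripper_force: 0.0
```

Run:
```python
from h import *
f=shot("wrist","w6.png"); go(.5942,-.0717,.065,.6)
```

```text
tcp [0.4603 0.2114 0.1225] off [-1.718  1.187  0.382] rot [ 0.001 -0.001 -0.382] rows>= 8.0
```

View pics/w6.png

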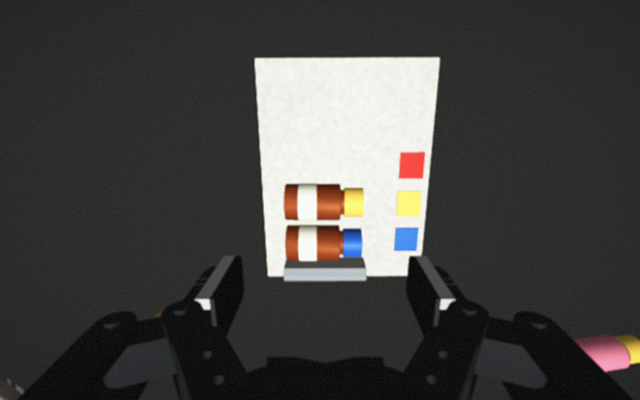

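Yellow (324,203) and blue (324,243) both lie in line with their tags. Next is red.

{"name": "drive_tool", "arguments": {"rows": [{"offset": [-0.22,0.15,0],"rotation": [0,0,0],"claw": 0.9},{"offset": [-0.44,0.3,0],"rotation": [0,0,0],"claw": 0.9},{"offset": [-0.66,0.45,0],"rotation": [0,0,0],"claw": 0.9},{"offset": [-0.859,0.593,0],"rotation": [0,0,0],"claw": 0.9}]}}

```text
clock: 15.77
tcp_pos: [0.5264, 0.0672, 0.1207]
orientation: [-2.395, -2.032, 0.004]
contact_force: [0.2, 0.4, 0.4]
grip_width: 0.0771
gripper_force: 0.0
```

{"name": "drive_tool", "arguments": {"rows": [{"offset": [-0.22,0.15,0],"rotation": [0,0,-0.06],"claw": 0.9},{"offset": [-0.44,0.3,0],"rotation": [0,0,-0.12],"claw": 0.9},{"offset": [-0.66,0.45,0],"rotation": [0,0,-0.18],"claw": 0.9},{"offset": [-0.859,0.593,0],"rotation": [0,0,-0.24],"claw": 0.9},{"offset": [-0.859,0.593,0.1],"rotation": [0,0,-0.3],"claw": 0.9},{"offset": [-0.859,0.593,0.25],"rotation": [0,0,-0.36],"claw": 0.9},{"offset": [-0.859,0.593,0.38],"rotation": [0,0,-0.382],"claw": 0.9},{"offset": [-0.859,0.593,0.38],"rotation": [0,0,-0.382],"claw": 0.9},{"offset": [-0.859,0.593,0.38],"rotation": [0,0,-0.382],"claw": 0.9},{"offset": [-0.859,0.593,0.38],"rotation": [0,0,-0.382],"claw": 0.9}]}}

```text
clock: 16.6
tcp_pos: [0.5937, -0.0725, 0.0651]
orientation: [-1.468, -2.777, 0.001]
contact_force: [0.3, 0.7, 0.1]
grip_width: 0.0767
gripper_force: 0.0
```

Run:
```python
from h import *
f=shot("wrist","w7.png"); poses(f,dict(red=(325,230))); go(.5935,-.0725,-.0045,.605)
```

```text
red 4479 cen [ 0.594  -0.0741] mean [ 0.5927 -0.0746] size [0.0336 0.0677] axis 0.611
tcp [ 0.5942 -0.0725  0.0656] off [ 0.003 -0.004  0.468] rot [ 0.     0.    -0.003] rows>= 2.0
```

View pics/w7.png

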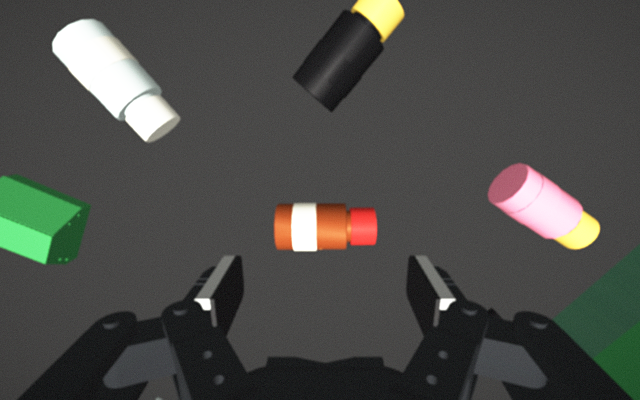

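The red vial is at (326,227), between the pads and parallel to the closing line. I'll grip it.

{"name": "drive_tool", "arguments": {"rows": [{"offset": [-0.005,-0.004,0.12],"rotation": [0,0,-0.003],"claw": 0.9},{"offset": [-0.005,-0.004,0.24],"rotation": [0,0,-0.003],"claw": 0.9},{"offset": [-0.005,-0.004,0.36],"rotation": [0,0,-0.003],"claw": 0.9},{"offset": [-0.005,-0.004,0.44],"rotation": [0,0,-0.003],"claw": 0.9},{"offset": [-0.005,-0.004,0.467],"rotation": [0,0,-0.003],"claw": 0.9},{"offset": [-0.005,-0.004,0.467],"rotation": [0,0,-0.003],"claw": 0.9}]}}

```text
clock: 17.15
tcp_pos: [0.5935, -0.0732, -0.0052]
orientation: [-1.457, -2.782, 0.001]
contact_force: [-0.5, 0.1, 0.1]
grip_width: 0.0767
gripper_force: 0.0
```

{"name": "drive_tool", "arguments": {"rows": [{"offset": [0,0,0],"rotation": [0,0,0],"claw": 0.8},{"offset": [0,0,0],"rotation": [0,0,0],"claw": 0.75},{"offset": [0,0,0],"rotation": [0,0,0],"claw": 0.7},{"offset": [0,0,0],"rotation": [0,0,0],"claw": 0.6},{"offset": [0,0,0],"rotation": [0,0,0],"claw": 0.6},{"offset": [0,0,0],"rotation": [0,0,0],"claw": 0.6},{"offset": [0,0,0],"rotation": [0,0,0],"claw": 0.6}], "force": 30}}

```text
clock: 17.73
tcp_pos: [0.5946, -0.0735, -0.0037]
orientation: [1.457, 2.781, 0.002]
contact_force: [-0.9, 0.3, 7.0]
grip_width: 0.0614
gripper_force: 32.3
```

{"name": "drive_tool", "arguments": {"rows": [{"offset": [0,0,-0.1],"rotation": [0,0,0],"claw": 0.6},{"offset": [0,0,-0.3],"rotation": [0,0,0.06],"claw": 0.6},{"offset": [0,0,-0.55],"rotation": [0,0,0.12],"claw": 0.6},{"offset": [0,0,-0.7],"rotation": [0,0,0.18],"claw": 0.6},{"offset": [0,0,-0.7],"rotation": [0,0,0.24],"claw": 0.6},{"offset": [0,0,-0.7],"rotation": [0,0,0.3],"claw": 0.6},{"offset": [0,0,-0.7],"rotation": [0,0,0.36],"claw": 0.6},{"offset": [0,0,-0.7],"rotation": [0,0,0.383],"claw": 0.6},{"offset": [0,0,-0.7],"rotation": [0,0,0.383],"claw": 0.6}]}}

```text
clock: 18.48
tcp_pos: [0.5938, -0.073, 0.1002]
orientation: [2.393, 2.035, 0.0]
contact_force: [-0.2, 0.6, -0.7]
grip_width: 0.0616
gripper_force: 33.3
```

Run:
```python
from h import *
go(.4660,.2425,.07,-.16)
```

```text
tcp [ 0.5938 -0.073   0.1002] off [ 1.939 -1.178  0.201] rot [ 0.     0.    -0.001] rows>= 9.0
```

{"name": "drive_tool", "arguments": {"rows": [{"offset": [0.24,-0.15,0],"rotation": [0,0,0],"claw": 0.6},{"offset": [0.48,-0.3,0],"rotation": [0,0,0],"claw": 0.6},{"offset": [0.72,-0.44,0],"rotation": [0,0,0],"claw": 0.6},{"offset": [0.97,-0.589,0],"rotation": [0,0,0],"claw": 0.6}]}}

```text
clock: 18.82
tcp_pos: [0.5302, 0.0823, 0.1003]
orientation: [-2.391, -2.038, -0.001]
contact_force: [1.2, 1.0, -0.8]
grip_width: 0.0618
gripper_force: 33.2
```

{"name": "drive_tool", "arguments": {"rows": [{"offset": [0.24,-0.15,0],"rotation": [0,0,0],"claw": 0.6},{"offset": [0.48,-0.3,0],"rotation": [0,0,0],"claw": 0.6},{"offset": [0.72,-0.44,0],"rotation": [0,0,0],"claw": 0.6},{"offset": [0.97,-0.589,0],"rotation": [0,0,0],"claw": 0.6},{"offset": [0.97,-0.589,0.1],"rotation": [0,0,0],"claw": 0.6},{"offset": [0.97,-0.589,0.2],"rotation": [0,0,0],"claw": 0.6},{"offset": [0.97,-0.589,0.2],"rotation": [0,0,0],"claw": 0.6},{"offset": [0.97,-0.589,0.2],"rotation": [0,0,0],"claw": 0.6}]}}

```text
clock: 19.48
tcp_pos: [0.4666, 0.2383, 0.07]
orientation: [-2.391, -2.038, 0.002]
contact_force: [-0.4, 0.6, -0.4]
grip_width: 0.0617
gripper_force: 33.3
```

Run:
```python
from h import *
go(.4660,.2425,.0025,-.16)
```

```text
tcp [0.4666 0.2383 0.07  ] off [ 0.028 -0.008  0.45 ] rot [-0.  0.  0.] rows>= 2.0
```

{"name": "drive_tool", "arguments": {"rows": [{"offset": [0.022,-0.006,0.12],"rotation": [0,0,0],"claw": 0.6},{"offset": [0.022,-0.006,0.24],"rotation": [0,0,0],"claw": 0.6},{"offset": [0.022,-0.006,0.3],"rotation": [0,0,0],"claw": 0.6},{"offset": [0.022,-0.006,0.3],"rotation": [0,0,0],"claw": 0.6}]}}

```text
clock: 19.82
tcp_pos: [0.4663, 0.2409, 0.0243]
orientation: [-2.393, -2.035, 0.003]
contact_force: [0.0, -1.0, -0.1]
grip_width: 0.0616
gripper_force: 33.3
```

Run:
```python
from h import *
go(.4660,.2425,.0025,-.16); grab_frame("wrist"); go(.4660,.2425,.0025,-.16)
```

```text
tcp [0.4663 0.2409 0.0243] off [ 0.01  -0.003  0.146] rot [-0.001  0.001 -0.001] rows>= 1.0
tcp [0.4668 0.2411 0.0252] off [ 0.008 -0.007  0.151] rot [-0.     0.    -0.001] rows>= 1.0
```

{"name": "drive_tool", "arguments": {"rows": [{"offset": [0.01,-0.005,0.08],"rotation": [0,0,0],"claw": 0.6},{"offset": [0.01,-0.005,0.12],"rotation": [0,0,0],"claw": 0.6},{"offset": [0.01,-0.005,0.14],"rotation": [0,0,0],"claw": 0.6},{"offset": [0.01,-0.005,0.15],"rotation": [0,0,0],"claw": 0.6},{"offset": [0.01,-0.005,0.15],"rotation": [0,0,0],"claw": 0.6},{"offset": [0.01,-0.005,0.15],"rotation": [0,0,0],"claw": 0.6}]}}

```text
clock: 20.37
tcp_pos: [0.4663, 0.2437, 0.0027]
orientation: [2.392, 2.037, 0.0]
contact_force: [0.2, -0.6, 0.5]
grip_width: 0.0611
gripper_force: 33.3
```

{"name": "drive_tool", "arguments": {"rows": [{"offset": [0,0,0],"rotation": [0,0,0],"claw": 0.74},{"offset": [0,0,0],"rotation": [0,0,0],"claw": 0.78},{"offset": [0,0,0],"rotation": [0,0,0],"claw": 0.84},{"offset": [0,0,0],"rotation": [0,0,0],"claw": 0.9},{"offset": [0,0,0],"rotation": [0,0,0],"claw": 0.9},{"offset": [0,0,-0.1],"rotation": [0,0,0],"claw": 0.9},{"offset": [0,0,-0.3],"rotation": [0,0,0],"claw": 0.9},{"offset": [0,0,-0.55],"rotation": [0,0,0],"claw": 0.9},{"offset": [0,0,-0.8],"rotation": [0,0,0],"claw": 0.9},{"offset": [0,0,-0.8],"rotation": [0,0,0],"claw": 0.9},{"offset": [0,0,-0.8],"rotation": [0,0,0],"claw": 0.9}]}}

```text
clock: 21.28
tcp_pos: [0.4672, 0.2447, 0.1244]
orientation: [-2.391, -2.037, -0.007]
contact_force: [0.1, 1.1, -1.3]
grip_width: 0.0768
gripper_force: 0.0
```

```bash
cat >> h.py <<'E'
def placed(f):
    """vials and chock in the board frame, mm: amber bodies at axis height, chock at crest height"""
    hsv=cv2.cvtColor(f["frame"],cv2.COLOR_RGB2HSV).astype(int); H,S,V=hsv[:,:,0],hsv[:,:,1],hsv[:,:,2]
    a=-.16; Rb=np.array([[np.cos(a),-np.sin(a)],[np.sin(a),np.cos(a)]])
    for nm,m,z,am in (("amber",((H>3)&(H<17)&(S>120)),.021,150),("green",(H>45)&(H<80)&(S>100),.036,150)):
        for c,ar in blob(f,m&(V>50),amin=am):
            b=(ray(f,[c],z)[0,:2]-[.460,.207])@Rb*1000
            if abs(b).max()<130: print(nm,c.round(),ar,b.round(1))
E
python3 - <<'E'
from h import *
f=shot("wrist","w8.png"); placed(f); go(.4345,-.1795,.07,.17)
E
```

```text
amber [290. 203.] 406 [-26.9  37.2]
amber [329. 203.] 867 [ 4.9 37.2]
amber [291. 240.] 367 [-26.9   4.5]
amber [329. 240.] 803 [4.6 4.3]
amber [292. 279.] 365 [-27.2 -32.1]
amber [328. 279.] 770 [  4.1 -32.2]
tcp [0.4661 0.2443 0.123 ] off [-2.823  0.241  0.349] rot [ 0.    -0.001 -0.165] rows>= 11.0
```

View pics/w8.png

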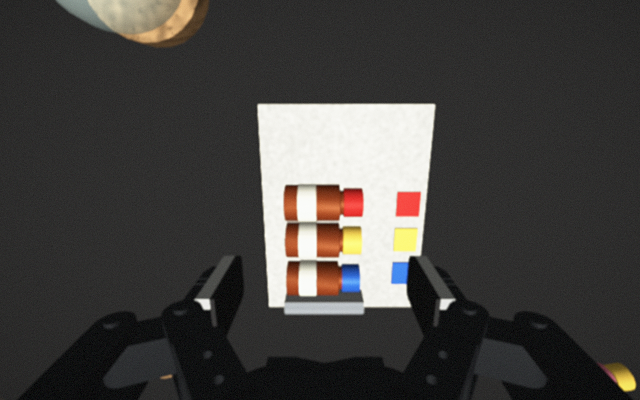

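All three vials lie at their places: board y is -32, 4 and 37 mm, with x centred. Next is the chock.

{"name": "drive_tool", "arguments": {"rows": [{"offset": [-0.24,0.02,0],"rotation": [0,0,0],"claw": 0.9},{"offset": [-0.48,0.04,0],"rotation": [0,0,0],"claw": 0.9},{"offset": [-0.72,0.06,0],"rotation": [0,0,0],"claw": 0.9},{"offset": [-0.94,0.08,0],"rotation": [0,0,0],"claw": 0.9}]}}

```text
clock: 21.67
tcp_pos: [0.4538, 0.1006, 0.1213]
orientation: [-2.391, -2.037, 0.004]
contact_force: [1.2, -0.5, -0.7]
grip_width: 0.077
gripper_force: 0.0
```

{"name": "drive_tool", "arguments": {"rows": [{"offset": [-0.24,0.02,0],"rotation": [0,0,0],"claw": 0.9},{"offset": [-0.48,0.04,0],"rotation": [0,0,0],"claw": 0.9},{"offset": [-0.72,0.06,0],"rotation": [0,0,0],"claw": 0.9},{"offset": [-0.94,0.08,0],"rotation": [0,0,0],"claw": 0.9}]}}

```text
clock: 22.0
tcp_pos: [0.4431, -0.0403, 0.1215]
orientation: [-2.391, -2.036, 0.003]
contact_force: [2.3, -0.3, -0.2]
grip_width: 0.0768
gripper_force: 0.0
```

{"name": "drive_tool", "arguments": {"rows": [{"offset": [-0.24,0.02,0],"rotation": [0,0,-0.06],"claw": 0.9},{"offset": [-0.48,0.04,0],"rotation": [0,0,-0.12],"claw": 0.9},{"offset": [-0.72,0.06,0],"rotation": [0,0,-0.165],"claw": 0.9},{"offset": [-0.94,0.08,0],"rotation": [0,0,-0.165],"claw": 0.9},{"offset": [-0.94,0.08,0.2],"rotation": [0,0,-0.165],"claw": 0.9},{"offset": [-0.94,0.08,0.33],"rotation": [0,0,-0.165],"claw": 0.9},{"offset": [-0.94,0.08,0.33],"rotation": [0,0,-0.165],"claw": 0.9},{"offset": [-0.94,0.08,0.33],"rotation": [0,0,-0.165],"claw": 0.9}]}}

```text
clock: 22.67
tcp_pos: [0.4324, -0.1794, 0.0717]
orientation: [-2.023, -2.398, 0.004]
contact_force: [-0.3, -0.6, 1.0]
grip_width: 0.0768
gripper_force: 0.0
```

Run:
```python
from h import *
f=shot("wrist","w9.png")
hsv=cv2.cvtColor(f["frame"],cv2.COLOR_RGB2HSV).astype(int); H,S,V=hsv[:,:,0],hsv[:,:,1],hsv[:,:,2]
g=(H>45)&(H<80)&(S>80)&(V>60)
for t in (0,150,190,210):
    m=(g&(V>t)).astype(np.uint8); cs,_=cv2.findContours(m,0,2); c=max(cs,key=cv2.contourArea)
    r=cv2.minAreaRect(c); w=ray(f,c[:,0],.03)[:,:2].astype(np.float32); rw=cv2.minAreaRect(w)
    print(t,np.round(r[0]),np.round(r[1]),round(r[2],1),"world@.03",np.round(rw[0],4),np.round(rw[1],4),round(np.radians(rw[2]),3))
go(.4345,-.1795,-.001,.17)
```

```text
0 [328. 219.] [82. 65.] 1.3 world@.03 [ 0.4327 -0.1731] [0.0513 0.043 ] 0.147
150 [328. 220.] [62. 82.] 90.0 world@.03 [ 0.4326 -0.1736] [0.0512 0.0408] 0.171
190 [328. 232.] [35. 81.] 90.0 world@.03 [ 0.434  -0.1813] [0.0507 0.0236] 0.171
210 [328. 232.] [80. 33.] 1.1 world@.03 [ 0.4339 -0.1812] [0.0502 0.0221] 0.15
tcp [ 0.4335 -0.1795  0.0727] off [-0.002  0.008  0.491] rot [-0.001 -0.    -0.   ] rows>= 2.0
```

View pics/w9.png

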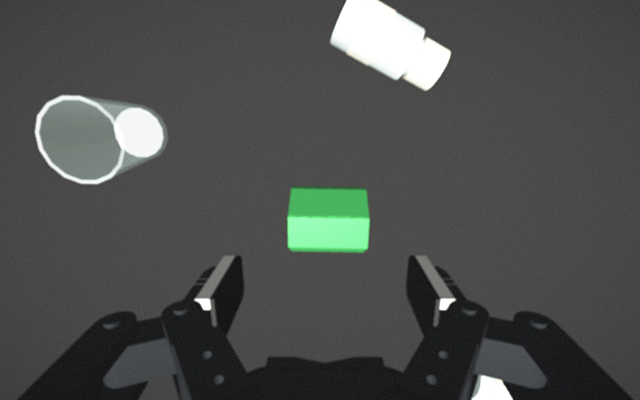

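The chock crest is centred at (328,232), 50 x 22 mm at z = 30 mm, which matches the given size. The ridge runs along the closing line. I'll grip it.

{"name": "drive_tool", "arguments": {"rows": [{"offset": [-0.01,0.002,0.12],"rotation": [0,0,0.004],"claw": 0.9},{"offset": [-0.01,0.002,0.24],"rotation": [0,0,0.004],"claw": 0.9},{"offset": [-0.01,0.002,0.36],"rotation": [0,0,0.004],"claw": 0.9},{"offset": [-0.01,0.002,0.46],"rotation": [0,0,0.004],"claw": 0.85},{"offset": [-0.01,0.002,0.485],"rotation": [0,0,0.004],"claw": 0.8},{"offset": [-0.01,0.002,0.485],"rotation": [0,0,0.004],"claw": 0.75}]}}

```text
clock: 23.22
tcp_pos: [0.4349, -0.1806, 0.0004]
orientation: [-2.033, -2.394, 0.0]
contact_force: [-0.1, 0.4, 0.7]
grip_width: 0.0641
gripper_force: 0.0
```

{"name": "drive_tool", "arguments": {"rows": [{"offset": [0,0,0],"rotation": [0,0,0],"claw": 0.7},{"offset": [0,0,0],"rotation": [0,0,0],"claw": 0.65},{"offset": [0,0,0],"rotation": [0,0,0],"claw": 0.6},{"offset": [0,0,0],"rotation": [0,0,0],"claw": 0.5},{"offset": [0,0,0],"rotation": [0,0,0],"claw": 0.45},{"offset": [0,0,0],"rotation": [0,0,0],"claw": 0.45},{"offset": [0,0,0],"rotation": [0,0,0],"claw": 0.45},{"offset": [0,0,0],"rotation": [0,0,0],"claw": 0.45}], "force": 35}}

```text
clock: 23.88
tcp_pos: [0.4354, -0.1811, 0.0013]
orientation: [2.034, 2.393, 0.002]
contact_force: [-1.4, 1.4, 7.4]
grip_width: 0.0495
gripper_force: 35.7
```

{"name": "drive_tool", "arguments": {"rows": [{"offset": [0,0,-0.1],"rotation": [0,0,0],"claw": 0.45},{"offset": [0,0,-0.3],"rotation": [0,0,0.06],"claw": 0.45},{"offset": [0,0,-0.55],"rotation": [0,0,0.12],"claw": 0.45},{"offset": [0,0,-0.7],"rotation": [0,0,0.16],"claw": 0.45},{"offset": [0,0,-0.7],"rotation": [0,0,0.16],"claw": 0.45},{"offset": [0,0,-0.7],"rotation": [0,0,0.16],"claw": 0.45}]}}

```text
clock: 24.38
tcp_pos: [0.4358, -0.1807, 0.1065]
orientation: [2.387, 2.04, 0.004]
contact_force: [0.8, 0.1, -1.6]
grip_width: 0.0491
gripper_force: 37.3
```

Run:
```python
from h import *
go(.460+.075*np.sin(.16),.207+.075*np.cos(.16),.07,-.16)
```

```text
tcp [ 0.4358 -0.1807  0.1065] off [ 3.078 -0.242  0.244] rot [ 0.002 -0.     0.002] rows>= 12.0
```

{"name": "drive_tool", "arguments": {"rows": [{"offset": [0.25,-0.02,0],"rotation": [0,0,0],"claw": 0.45},{"offset": [0.5,-0.04,0],"rotation": [0,0,0],"claw": 0.45},{"offset": [0.75,-0.06,0],"rotation": [0,0,0],"claw": 0.45},{"offset": [0.98,-0.077,0],"rotation": [0,0,0],"claw": 0.45}]}}

```text
clock: 24.72
tcp_pos: [0.4455, -0.0321, 0.1044]
orientation: [-2.388, -2.039, 0.002]
contact_force: [1.4, 0.7, -0.1]
grip_width: 0.0493
gripper_force: 37.2
```

{"name": "drive_tool", "arguments": {"rows": [{"offset": [0.25,-0.02,0],"rotation": [0,0,0],"claw": 0.45},{"offset": [0.5,-0.04,0],"rotation": [0,0,0],"claw": 0.45},{"offset": [0.75,-0.06,0],"rotation": [0,0,0],"claw": 0.45},{"offset": [0.98,-0.077,0],"rotation": [0,0,0],"claw": 0.45}]}}

```text
clock: 25.05
tcp_pos: [0.4571, 0.1152, 0.1044]
orientation: [-2.387, -2.041, 0.002]
contact_force: [1.3, -0.0, 0.2]
grip_width: 0.0493
gripper_force: 37.2
```

{"name": "drive_tool", "arguments": {"rows": [{"offset": [0.25,-0.02,0],"rotation": [0,0,0],"claw": 0.45},{"offset": [0.5,-0.04,0],"rotation": [0,0,0],"claw": 0.45},{"offset": [0.75,-0.06,0],"rotation": [0,0,0],"claw": 0.45},{"offset": [0.98,-0.077,0],"rotation": [0,0,0],"claw": 0.45}]}}

```text
clock: 25.38
tcp_pos: [0.4687, 0.2622, 0.1041]
orientation: [-2.387, -2.041, 0.003]
contact_force: [0.3, -0.3, -0.4]
grip_width: 0.0496
gripper_force: 37.2
```

{"name": "drive_tool", "arguments": {"rows": [{"offset": [0.14,-0.01,0],"rotation": [0,0,0],"claw": 0.45},{"offset": [0.14,-0.01,0.15],"rotation": [0,0,0],"claw": 0.45},{"offset": [0.14,-0.01,0.25],"rotation": [0,0,0],"claw": 0.45},{"offset": [0.14,-0.01,0.25],"rotation": [0,0,0],"claw": 0.45},{"offset": [0.14,-0.01,0.25],"rotation": [0,0,0],"claw": 0.45},{"offset": [0.14,-0.01,0.25],"rotation": [0,0,0],"claw": 0.45}]}}

```text
clock: 25.88
tcp_pos: [0.4719, 0.2803, 0.0679]
orientation: [2.391, 2.038, -0.001]
contact_force: [-0.1, -0.1, -1.4]
grip_width: 0.0495
gripper_force: 37.2
```

Run:
```python
from h import *
f=shot("wrist","w10.png"); f=shot("scene","s10.png"); f=grab_frame("wrist")
go(.460+.075*np.sin(.16),.207+.075*np.cos(.16),.008,-.16)
```

```text
tcp [0.4723 0.2809 0.0686] off [ 0.    -0.003  0.404] rot [ 0.    -0.001  0.001] rows>= 2.0
```

View pics/s10.png

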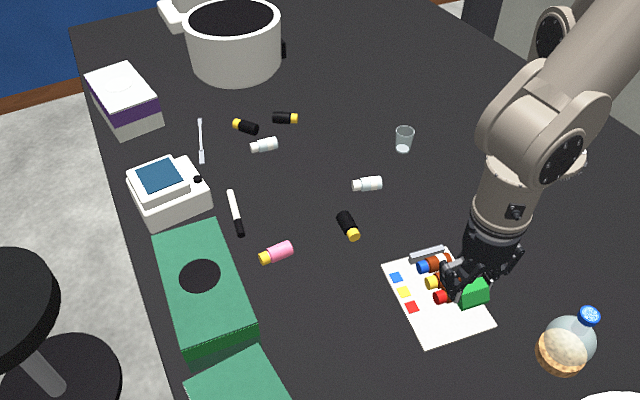

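The chock hangs level over the open end at (475,292), the row is intact, and the clear vials are unmoved. I'll set it down.

{"name": "drive_tool", "arguments": {"rows": [{"offset": [0.003,-0.003,0.1],"rotation": [0,0,0],"claw": 0.45},{"offset": [0.003,-0.003,0.2],"rotation": [0,0,0],"claw": 0.45},{"offset": [0.003,-0.003,0.29],"rotation": [0,0,0],"claw": 0.45},{"offset": [0.003,-0.003,0.35],"rotation": [0,0,0],"claw": 0.45},{"offset": [0.003,-0.003,0.385],"rotation": [0,0,0],"claw": 0.45},{"offset": [0.003,-0.003,0.4],"rotation": [0,0,0],"claw": 0.45},{"offset": [0.003,-0.003,0.404],"rotation": [0,0,0],"claw": 0.45},{"offset": [0.003,-0.003,0.404],"rotation": [0,0,0],"claw": 0.45},{"offset": [0.003,-0.003,0.404],"rotation": [0,0,0],"claw": 0.45}]}}

```text
clock: 26.78
tcp_pos: [0.4719, 0.2816, 0.0076]
orientation: [2.39, 2.039, 0.001]
contact_force: [-0.2, 0.4, -0.3]
grip_width: 0.0492
gripper_force: 37.2
```

{"name": "drive_tool", "arguments": {"rows": [{"offset": [0,0,0],"rotation": [0,0,0],"claw": 0.6},{"offset": [0,0,0],"rotation": [0,0,0],"claw": 0.65},{"offset": [0,0,0],"rotation": [0,0,0],"claw": 0.7},{"offset": [0,0,0],"rotation": [0,0,0],"claw": 0.8},{"offset": [0,0,0],"rotation": [0,0,0],"claw": 0.8},{"offset": [0,0,-0.1],"rotation": [0,0,0],"claw": 0.8},{"offset": [0,0,-0.3],"rotation": [0,0,0],"claw": 0.8},{"offset": [0,0,-0.55],"rotation": [0,0,0],"claw": 0.8},{"offset": [0,0,-0.8],"rotation": [0,0,0],"claw": 0.8},{"offset": [0,0,-0.8],"rotation": [0,0,0],"claw": 0.8},{"offset": [0,0,-0.8],"rotation": [0,0,0],"claw": 0.8},{"offset": [0,0,-0.8],"rotation": [0,0,0],"claw": 0.8}]}}

```text
clock: 27.78
tcp_pos: [0.4709, 0.2817, 0.1269]
orientation: [-2.389, -2.039, 0.0]
contact_force: [-0.0, -0.1, -0.3]
grip_width: 0.0686
gripper_force: 0.0
```

Run:
```python
from h import *
f=shot("wrist","w11.png"); placed(f)
```

```text
amber [296. 277.] 1096 [-26.7   4.7]
amber [331. 277.] 2355 [4.5 4.8]
green [326. 197.] 3176 [-0.7 82.4]
```

View pics/w11.png

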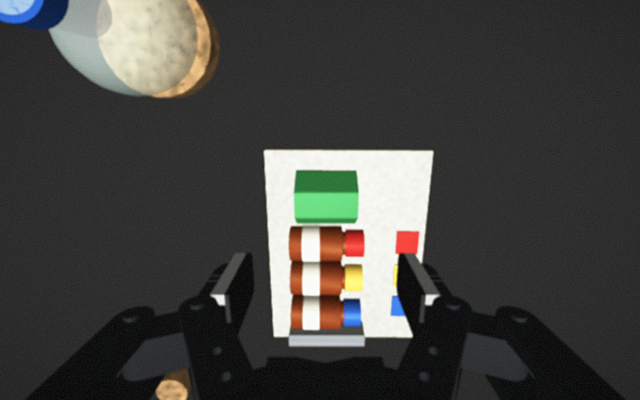

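All three vials and the chock (326,197) lie parallel in a row. I'll check the crest position and the distance to the red vial.

Run:
```python
from h import *
f=grab_frame("wrist"); hsv=cv2.cvtColor(f["frame"],cv2.COLOR_RGB2HSV).astype(int); H,S,V=hsv[:,:,0],hsv[:,:,1],hsv[:,:,2]
g=(H>45)&(H<80)&(S>80)
a=-.16; Rb=np.array([[np.cos(a),-np.sin(a)],[np.sin(a),np.cos(a)]])
for n,col,c0 in (("crest",330,None),):
    print([(v,int(V[v,col]),int(H[v,col])) for v in range(166,262,4)])
print("red", ((ray(f,[[320,243]],.021)[0,:2]-[.46,.207])@Rb*1000).round(1))
for v in (170,193,222): print(v,((ray(f,[[326,v]],.036)[0,:2]-[.46,.207])@Rb*1000).round(1))
```

```text
[(166, 246, 30), (170, 141, 57), (174, 119, 65), (178, 119, 65), (182, 116, 65), (186, 118, 64), (190, 125, 65), (194, 224, 66), (198, 225, 66), (202, 225, 66), (206, 225, 66), (210, 223, 66), (214, 223, 66), (218, 170, 66), (222, 160, 62), (226, 107, 12), (230, 77, 10), (234, 114, 8), (238, 137, 8), (242, 166, 9), (246, 196, 9), (250, 209, 10), (254, 185, 9), (258, 155, 9)]
red [-5.8 36.9]
170 [ -1.  102.8]
193 [-0.9 85.1]
222 [-0.8 61.6]
```

```bash
python3 -c "
from bench import hand_in
print(hand_in())"
```

```text
the job is handed in; nothing more can be done
None
```

I handed the job in at about 28 s, and no verdict came back: by my last measurements the three amber vials lie at their own tags (within about 5 mm, parallel to the bar), the green chock sits 39 mm from the red vial (36 mm is touching), and the clear vials look unmoved.

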